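# Top up the insect cabinet's humidity unit

## Robot

A 7-joint arm with a two-finger parallel gripper is mounted at the origin on a cart in front of the work surface, level with it; the furniture and walls round the work are solid. World frame = base frame: x ahead of the robot, y to its left, z up, the work surface at z = 0. Lengths are in m, angles in rad, forces in N, time in s.
With the tool pointing down it reaches from about 0.4 to 0.85 m from the base axis. Payload 4.5 kg.
Tool frame: the origin (TCP) lies midway between the tips of the shut fingers; the grasp point (between the pads) lies 19 mm behind it; z points along the fingers, y is the line along which they close (so a half turn about z gives the same grasp; the last joint's range is limited). The gripper opens to 88 mm and grips with 3 to 60 N. Pads are 18 mm wide; open, the fingers measure 123 mm over their backs; the gripper's body (75 mm by 187 mm) begins 45 mm behind the grasp point.
Start: joints at [1.17, 0.689, -0.195, 1.565, 0.157, 0.902, -0.215], TCP at [0.263, -0.567, 0.239] pointing down, gripper open.
Joint ranges: [-3.01, 3.01], [-0.46, 2.08], [-1.47, 1.51], [0.13, 2.56], [-1, 4.14], [0.04, 2.09], [-2.66, 2.66]. Speed limits (rad/s): [2.57, 2.57, 3.14, 3.14, 3.14, 3.14, 3.14].

## Interface

Orientations are given as a unit quaternion [x, y, z, w].
In Python, from plant import * gives the robot as it stands.
- The arm moves only by the tool send_rows, never from a script. Its argument "targets" is a list of rows, each a list of 2 entries, a list of its own where there are three numbers: the shift along the tool's x, y, z in units of 0.3 m (1.0 is 0.3 m), then the turn, a rotation vector about the tool's x, y, z in units of pi rad (1.0 is pi rad). A call has 1 to 12 rows; each row is the pose to reach, as a shift and turn from the pose commanded when the call began, along the tool's axes at that moment, turning the shorter way round; what a row does not reach only later rows make up. A row lasts 1/8 s, in which the tool goes at most 62.5 mm and 10.7 degrees, less where a joint would pass 70% of its speed; a pose out of reach is approached as far as the arm can. A call with a number of a shift or a turn outside -1 to 1 is refused whole. A call with a gripper value outside its range is refused whole. "fingers" is the opening, from 0 (shut) to 1 (fully open), set as the call begins (left out, the last holds). The fingers move at their own pace and stop on an object; "newtons" is the grip in N (left out, the last holds). Time passes only in rows, so rows that repeat a pose let the fingers close. It gives the time, the measured TCP pose, the force, the opening and the grip force at its end, in the units of the state.
- get_state(): the state, without advancing time (a new reading comes with each control period).
- snapshot(name): name is "scene" or "side" or "wrist"; returns a dict with "img" (384x512x3 uint8, blue, green, red), "fx", "fy", "cx", "cy" (pixels), "cam_to_world" (4x4, takes a point from camera to world coordinates); the wrist camera has in their place "T_tool_cam" (4x4, takes a point from camera to tool coordinates, whose origin is the TCP and whose axes are the flange's). Camera axes: x right, y down, z forward; pixel columns grow to the right and rows downward; lengths in m; the calibration is good to about 2 mm. A picture is of the moment at which its call begins: read the wrist's pose just before it. There is no depth.
- finish_job(): hands the job in; it is judged then, once.
The state is a dict: "clock": time; "q": joint angles; "qd": joint speeds; "joint_torque": joint torques, N m; "tool_pos": TCP position; "eef_rot": TCP orientation; "contact_force": force on the tool from outside, world axes, zero at the start; "moment": the same for the moment, N m; "opening": opening from 0.0 (shut) to 1.0 (fully open); "finger_force": force on a finger pad.
Only numpy, scipy, OpenCV 4.12 (cv2) and the standard library are available. Lean on these libraries where they do the work, as an engineer would, in place of code of your own. Each camera call takes 0.05 s, during which the arm holds its last target. There are 200 camera calls.

## Task

The cabinet's humidity unit is short of one drying cartridge: lift its slotted cover off the two pins and lay it aside, put the spare cartridge fully down into the empty right-hand bay, then seat the cover back over the pins so that it lies flush on the rim all round. Leave the cartridge that is already fitted in its bay, and do not disturb the camera, the loupe or the label cards.

Things in the scene. Friction and masses are not known exactly. Their poses are not given: they have to be found in the camera images.
- housing: Humidity-buffer unit: white plastic box, 140 mm (its x) by 216 mm (its y), walls 58 mm high; it does not shift on the desk. Origin: centre of its underside; z up; yaw within 0.35 rad of the desk. Inside are two equal bays side by side along y, divided by a 6 mm rib 44 mm high; each is 130 mm (x) by 83 mm (y), floor 4 mm above the desk, open at the top once the cover is off.
- pin_left (a point): Tip of the steel locating pin on the rim at the housing's x +45, y +97 mm: 9 mm diameter, 16 mm high above the rim, its upper half tapered to 3 mm.
- pin_right (a point): Tip of the other, equal pin, at the housing's x -45, y -97 mm.
- seat (a point): Centre of the housing's rim, 58 mm above the desk, axes as the housing's: where the origin of the seated cover belongs.
- bay_left (a point): Centre of the floor of the bay on the housing's +y side (robot's left), 4 mm above the desk. It already holds a cartridge.
- bay_right (a point): Centre of the floor of the bay on the housing's -y side (robot's right), 4 mm above the desk. Empty at the start.
- cover: Loose slotted grey metal plate, 140 mm (its x) by 216 mm (its y) by 5 mm, 0.25 kg, at first on the rim with the pins up through its two 13 mm holes (x +45, y +97 and x -45, y -97 mm; half a turn fits too). Nothing else holds it. Origin: centre of its underside; z up. The desk 0.14 to 0.40 m left of the robot's midline, 0.42 to 0.60 m ahead, is clear to lay it on.
- cover_handle (a point): Middle of the dark steel U handle on the cover: a bar 100 mm long along the cover's y, 14 mm thick along x, 12 mm high, its middle 27 mm above the cover's underside (22 mm above its top face), on a leg at each end.
- spare_cartridge: Regenerated drying cartridge lying upright on the desk to the robot's right: grey plastic block, 122 mm (its x) by 75 mm (its y) by 31 mm, with a grip fin on top; 50 mm high in all, about 0.22 kg. Origin: centre of its underside; z up; half a turn makes no difference. A camera of 63 x 101 x 28 mm lies near it.
- spare_cartridge_fin (a point): Top middle of the spare cartridge's grip fin, 50 mm above its underside: the fin is 12 mm thick along the cartridge's x, 52 mm long along its y and stands 19 mm above the block.
- fitted_cartridge: An identical cartridge, already in the left bay; origin at the centre of its underside.
- compact_camera: Black compact camera lying on its back, 63 x 101 x 28 mm, beside the spare cartridge; a bystander. Origin: centre of its underside.
- loupe: Folding loupe, 26 x 67 x 16 mm, beyond the clear desk on the left; a bystander. Origin: centre of its underside.
- label_cards: Bundle of label cards, 40 x 57 x 10 mm, behind the housing; a bystander. Origin: centre of its underside.

How it is judged:
By the outcome, as a careful person would: the job done as asked, in the order asked, and still so for the second after the job is handed in, with the robot touching nothing.
It also fails if it takes over 64 s, if anything falls off the work surface, if the arm or the gripper's body presses on something with over 40 N, if the wrist force passes 120 N, or if a joint passes its speed limit or range.

## Working session

There is one attempt and no reset: what is moved stays moved. The work goes in short steps, Python scripts to look and compute and a tool call to move; the robot and the scene stay as the last step left them, time stands still between calls to the robot, and variables do not carry over. Pictures are saved under pics/ and viewed, at most 10 in all, crops included, and the job is handed in when it is done.

Besides the shell and the picture viewer there is one more tool, called as name([rows], argument=value, ...), one row to a line, values as JSON. send_rows: Moves the arm, as the interface text tells. Its arguments: {"type":"object","properties":{"targets":{"type":"array"},"fingers":{"type":"number"},"newtons":{"type":"number"}},"required":["targets"]}

```bash
mkdir -p pics; ls; python3 - <<'E'
from plant import *
import cv2,numpy as np
s=get_state();print({k:np.round(v,4).tolist() for k,v in s.items()})
for n in ("scene","side","wrist"):
    d=snapshot(n);cv2.imwrite(f"pics/{n}0.png",d["img"]);print(n,d["fx"],d["fy"],d["cx"],d["cy"],np.round(d.get("cam_to_world",d.get("T_tool_cam")),4).tolist())
a=cv2.imread("pics/scene0.png");b=cv2.imread("pics/side0.png")
cv2.imwrite("pics/both0.png",cv2.resize(np.vstack([a,b]),(800*1,600*1)) if 0 else a)
E
```

```text
pics
{'clock': 0.0, 'q': [1.1698, 0.69, -0.1945, 1.5664, 0.1573, 0.9025, -0.2151], 'qd': [0.0013, -0.0003, 0.0002, -0.0023, -0.0005, 0.0014, -0.0001], 'joint_torque': [-0.0005, -52.7568, -1.2668, -15.3429, -0.0526, 0.0066, 0.0002], 'tool_pos': [0.263, -0.5663, 0.2379], 'eef_rot': [0.9765, 0.2157, -0.0003, -0.0009], 'contact_force': [-0.2956, -1.3791, 1.055], 'moment': [0.0296, -0.0277, -0.004], 'finger_force': 0.0, 'opening': 1.0012}
scene 393.3941806857981 393.3941806857981 256.5453860015054 191.00159196143585 [[-0.863, -0.3763, 0.3372, 0.2323], [-0.5052, 0.6395, -0.5795, 0.5185], [0.0024, -0.6704, -0.742, 0.8049], [0.0, 0.0, 0.0, 1.0]]
side 362.8964029880354 362.8964029880354 254.95775024197275 179.65879451196417 [[0.8766, -0.1669, 0.4514, 0.1641], [-0.4813, -0.3155, 0.8178, -0.7463], [0.006, -0.9341, -0.3568, 0.3773], [0.0, 0.0, 0.0, 1.0]]
wrist 295.76726445402784 295.76726445402784 249.86710432672655 190.91507893338857 [[0.0002, -0.9606, -0.278, 0.0724], [1.0, 0.0003, -0.0004, -0.0007], [0.0005, -0.278, 0.9606, -0.146], [0.0, 0.0, 0.0, 1.0]]
```

View pics/scene0.png

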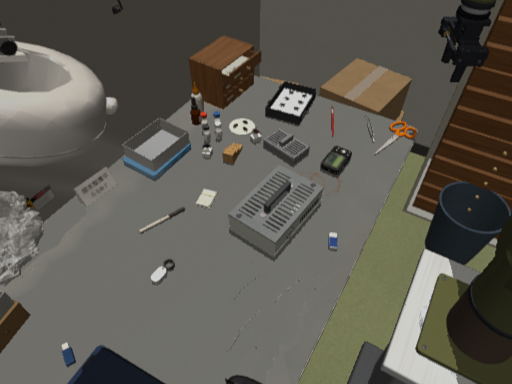

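View pics/side0.png

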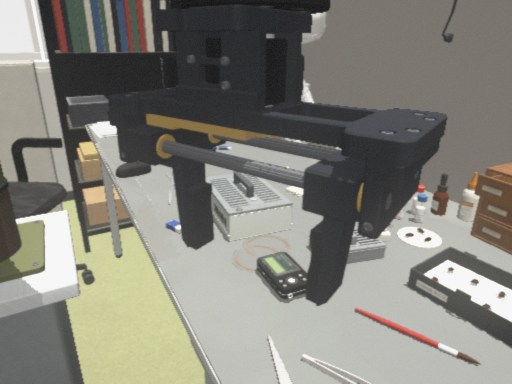

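The scene view shows the housing with its cover around (275,207), the handle at (277,192), the spare cartridge at (287,146), the camera at (337,160) and the loupe at (162,271). The side view is mostly blocked by the gripper. Next I'll enlarge the housing and spare area.

```bash
cat > h.py <<'E'
import cv2,numpy as np
from scipy.spatial.transform import Rotation as R
def T_wrist(s,d):
    T=np.eye(4);T[:3,:3]=R.from_quat(s["eef_rot"]).as_matrix();T[:3,3]=s["tool_pos"]
    return T@np.array(d["T_tool_cam"])
def ray(d,T,px,z):
    v=T[:3,:3]@np.array([(px[0]-d["cx"])/d["fx"],(px[1]-d["cy"])/d["fy"],1.])
    return T[:3,3]+v*(z-T[2,3])/v[2]
def proj(d,T,p):
    c=np.linalg.inv(T)@np.append(p,1);return np.array([d["fx"]*c[0]/c[2]+d["cx"],d["fy"]*c[1]/c[2]+d["cy"]])
E
python3 - <<'E'
import cv2
a=cv2.imread("pics/scene0.png")[120:260,210:370]
cv2.imwrite("pics/c0.png",cv2.resize(a,None,fx=4.28,fy=4.28,interpolation=cv2.INTER_CUBIC)[:600,:800])
E
```

```text
(no output)
```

View pics/c0.png

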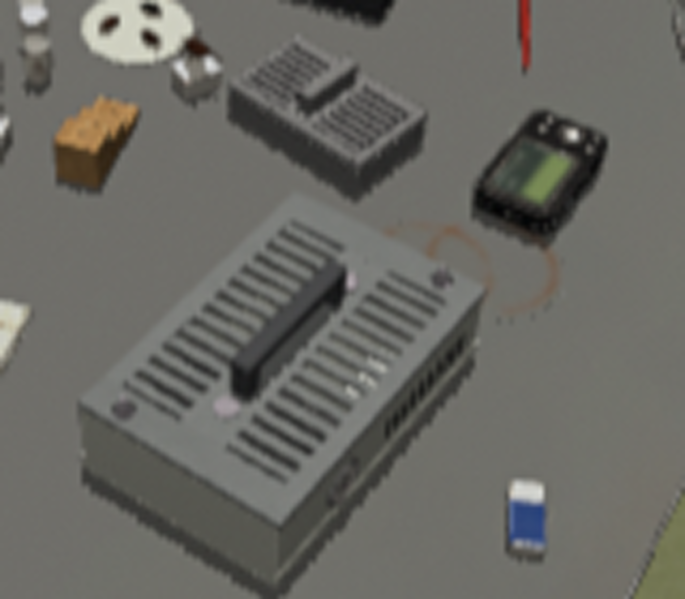

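The enlarged crop shows the cover's top corners at (80,405), (297,192), (487,292) and (282,520), with pins at (124,408) and (442,278). The spare's top corners are at (230,90), (298,38), (427,118) and (355,165).

```bash
python3 - <<'E'
from plant import *
from h import *
d=snapshot("scene");T=np.array(d["cam_to_world"])
def f(ps,z): return np.array([ray(d,T,((x+.5)/4.28-.5+210,(y+.5)/4.28-.5+120),z) for x,y in ps])
for n,p,z in(("cover",[(80,405),(297,192),(487,292),(282,520)],.063),("spare",[(230,90),(298,38),(427,118),(355,165)],.031),("pins",[(124,405),(442,275)],.07),("cam",[(475,195),(543,110),(605,145),(550,230)],.02)):
    q=f(p,z);print(n,q.mean(0).round(4),q.round(3)[:,:2].tolist(),[round(float(np.linalg.norm(q[i]-q[i-1])),3) for i in range(len(q))],[round(float(np.arctan2(*(q[i]-q[i-1])[1::-1])),3) for i in range(len(q))])
s=get_state();print(R.from_quat(s["eef_rot"]).as_matrix().round(3).tolist())
E
```

```text
cover [ 0.5094 -0.0609  0.063 ] [[0.59, 0.039], [0.566, -0.175], [0.427, -0.157], [0.454, 0.05]] [0.136, 0.215, 0.14, 0.209] [-0.082, -1.683, 3.012, 1.441]
spare [ 0.6053 -0.2954  0.031 ] [[0.669, -0.272], [0.655, -0.347], [0.538, -0.315], [0.559, -0.248]] [0.113, 0.076, 0.122, 0.071] [-0.215, -1.756, 2.88, 1.263]
pins [ 0.5099 -0.0594  0.07  ] [[0.565, 0.031], [0.454, -0.15]] [0.212, 0.212] [1.02, -2.122]
cam [ 0.4517 -0.3203  0.02  ] [[0.481, -0.273], [0.475, -0.376], [0.425, -0.364], [0.425, -0.268]] [0.056, 0.103, 0.052, 0.096] [-0.093, -1.629, 2.907, 1.561]
[[0.907, 0.421, -0.001], [0.421, -0.907, 0.001], [-0.0, -0.001, -1.0]]
```

```bash
cat >> h.py <<'E'
def move(s,p,yaw):
    """shift (0.3 m units) and turn (pi units) so the tool points down at p with tool y along yaw"""
    R0=R.from_quat(s["eef_rot"]); c,n=np.cos(yaw),np.sin(yaw)
    Rt=R.from_matrix(np.array([[-n,c,0],[c,n,0],[0,0,-1]]))
    sh=R0.inv().apply(np.array(p)-s["tool_pos"]); rv=(R0.inv()*Rt).as_rotvec()
    print("shift",(sh/.3).round(4).tolist(),"turn",(rv/np.pi).round(4).tolist(),"m",np.linalg.norm(sh).round(3))
E
python3 - <<'E'
from plant import *
from h import *
s=get_state();move(s,(.50,-.06,.26),-.116)
E
```

```text
shift [1.4275, -1.1987, -0.0714] turn [-0.0003, -0.0002, -0.3247] m 0.56
```

send_rows([
  [[0.15, -0.12, -0.01], [0, 0, -0.03]],
  [[0.3, -0.25, -0.02], [0, 0, -0.07]],
  [[0.45, -0.37, -0.03], [0, 0, -0.11]],
  [[0.6, -0.5, -0.04], [0, 0, -0.15]],
  [[0.75, -0.62, -0.05], [0, 0, -0.19]],
  [[0.9, -0.75, -0.06], [0, 0, -0.23]],
  [[0.9, -0.75, -0.06], [0, 0, -0.23]],
])

```text
clock: 1.08
tool_pos: [0.416, -0.2441, 0.2574]
eef_rot: [0.834, 0.551, 0.002, -0.0]
contact_force: [-0.1, -0.8, -0.3]
opening: 1.002
finger_force: 0.0
```

```bash
python3 - <<'E'
from plant import *
from h import *
s=get_state();print(s["clock"],s["tool_pos"],s["q"]);move(s,(.50,-.06,.26),-.116)
E
```

```text
1.075 [ 0.41595174 -0.24411776  0.25735401] [ 0.70336132  0.49702312 -0.40395185  1.95467812  0.27690775  0.74191788
 -0.26543753]
shift [0.6745, 0.0169, -0.0069] turn [0.0006, -0.0008, -0.0914] m 0.202
```

send_rows([
  [[0.17, 0, 0], [0, 0, -0.03]],
  [[0.34, 0.01, 0], [0, 0, -0.06]],
  [[0.5, 0.015, 0], [0, 0, -0.09]],
  [[0.67, 0.017, -0.007], [0, 0, -0.091]],
  [[0.67, 0.017, -0.007], [0, 0, -0.091]],
  [[0.67, 0.017, -0.007], [0, 0, -0.091]],
])

```text
clock: 1.82
tool_pos: [0.4982, -0.0687, 0.2585]
eef_rot: [0.751, 0.66, -0.001, 0.0]
contact_force: [-0.0, -0.8, -0.6]
opening: 1.0
finger_force: 0.0
```

```bash
python3 - <<'E'
from plant import *
from h import *
s=get_state();print(s["clock"],s["tool_pos"],s["eef_rot"])
d=snapshot("wrist");cv2.imwrite("pics/w1.png",d["img"]);T=T_wrist(s,d)
e=snapshot("scene");cv2.imwrite("pics/s1.png",e["img"])
for p in((.59,.039,.063),(.566,-.175,.063),(.427,-.157,.063),(.454,.05,.063),(.51,-.06,.091)):print(proj(d,T,p))
E
```

```text
1.825 [ 0.49824401 -0.06874167  0.25846038] [ 7.51409700e-01  6.59835238e-01 -9.51949598e-04  1.21662138e-04]
[322.236551    60.14268685]
[313.64966947 244.20914574]
[203.10591134 244.18593068]
[194.57717079  66.88683479]
[259.56061305 165.60376645]
```

View pics/w1.png

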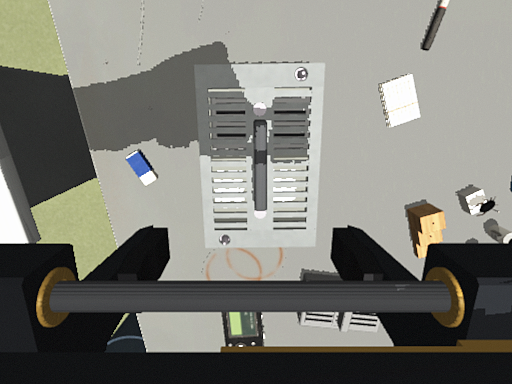

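The wrist view shows the cover corners at (194,65), (325,63), (317,246) and (205,248), the pins at (302,74) and (224,240), and the handle bar running from (261,122) to (260,212). I'll measure the pose from the corners and pins, and get the handle by mask.

```bash
python3 - <<'E'
from plant import *
from h import *
s=get_state();print(s["tool_pos"],s["eef_rot"],np.abs(s["qd"]).max())
d=snapshot("wrist");T=T_wrist(s,d);im=d["img"];cv2.imwrite("pics/w2.png",im)
def rep(n,px,z):
    q=np.array([ray(d,T,p,z) for p in px]);print(n,q.mean(0).round(4),q[:,:2].round(4).tolist());return q
g=cv2.cvtColor(im,cv2.COLOR_BGR2GRAY)
# handle: dark blob, solid, central
m=(g[100:230,245:275]<75).astype(np.uint8)
n,l,st,c=cv2.connectedComponentsWithStats(m);
for i in range(1,n):
    if st[i,4]>150: print(st[i],c[i]+[245,100])
i=1+st[1:,4].argmax();pts=np.argwhere(l==i)[:,::-1].astype(np.float32)+[245,100]
vx,vy,x0,y0=cv2.fitLine(pts.astype(np.float32),cv2.DIST_L2,0,.01,.01).ravel();
ys=np.array([pts[:,1].min()+6,pts[:,1].max()-6]);h=rep("handle",[(x0+vx/vy*(y-y0),y) for y in ys],.091)
print("yaw",np.arctan2(*(h[0]-h[1])[1::-1])-np.pi/2)
rep("corner",[(194,65),(325,63),(317,246),(205,248)],.063)
q=rep("pin",[(302,74),(224,240)],.072);v=q[0]-q[1];print("yaw",np.arctan2(v[1],v[0])-np.arctan2(194,90),np.linalg.norm(v))
E
```

```text
[ 0.4980221  -0.06937624  0.25849641] [ 7.51955066e-01  6.59213711e-01 -9.21836241e-04  1.15139829e-04] 0.007206991893285584
[  9  42  13  38 199] [260.3919598  157.29648241]
handle [ 0.5127 -0.0556  0.091 ] [[0.5092, -0.0415], [0.5162, -0.0697]]
yaw 0.2414069836454047
corner [ 0.511  -0.0639  0.063 ] [[0.4537, 0.0514], [0.5927, 0.035], [0.5697, -0.1788], [0.4281, -0.1631]]
pin [ 0.5106 -0.0622  0.072 ] [[0.5659, 0.0266], [0.4552, -0.1511]]
yaw -0.12266243919589215 0.20935231880970612
```

```bash
python3 - <<'E'
from plant import *
from h import *
s=get_state();move(s,(.511,-.0625,.13),-.115)
E
```

```text
shift [0.0282, 0.04, 0.4286] turn [-0.0002, 0.0004, -0.0051] m 0.129
```

send_rows([
  [[0.028, 0.04, 0.1], [0, 0, -0.005]],
  [[0.028, 0.04, 0.2], [0, 0, -0.005]],
  [[0.028, 0.04, 0.3], [0, 0, -0.005]],
  [[0.028, 0.04, 0.4], [0, 0, -0.005]],
  [[0.028, 0.04, 0.428], [0, 0, -0.005]],
  [[0.028, 0.04, 0.428], [0, 0, -0.005]],
  [[0.028, 0.04, 0.428], [0, 0, -0.005]],
])

```text
clock: 2.85
tool_pos: [0.5125, -0.0605, 0.1315]
eef_rot: [0.746, 0.666, 0.001, 0.001]
contact_force: [-0.6, 0.1, -0.1]
opening: 1.002
finger_force: 0.0
```

```bash
python3 - <<'E'
from plant import *
from h import *
s=get_state();move(s,(.511,-.0625,.0685),-.115);print(s["tool_pos"])
d=snapshot("wrist");T=T_wrist(s,d);im=d["img"];cv2.imwrite("pics/w3.png",im)
d=snapshot("scene");cv2.imwrite("pics/s3.png",d["img"])
E
```

```text
shift [-0.0071, -0.0048, 0.2098] turn [0.0007, -0.0, 0.0008] m 0.063
[ 0.51253865 -0.06053028  0.13145476]
```

View pics/w3.png

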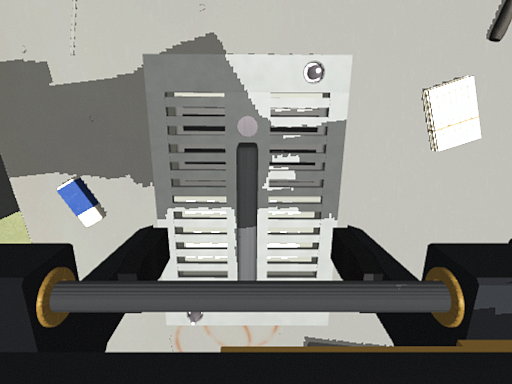

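The handle is at x≈247, centred between the fingers, and the yaw is aligned. Going down to grip it.

send_rows([
  [[-0.004, -0.005, 0.08], [0, 0, 0]],
  [[-0.007, -0.005, 0.15], [0, 0, 0]],
  [[-0.007, -0.005, 0.19], [0, 0, 0]],
  [[-0.007, -0.005, 0.21], [0, 0, 0]],
  [[-0.007, -0.005, 0.21], [0, 0, 0]],
  [[-0.007, -0.005, 0.21], [0, 0, 0]],
])

```text
clock: 3.7
tool_pos: [0.5105, -0.0621, 0.068]
eef_rot: [0.746, 0.666, 0.0, 0.0]
contact_force: [-0.2, -0.1, -0.3]
opening: 1.003
finger_force: 0.0
```

send_rows([
  [[0, 0, 0], [0, 0, 0]],
  [[0, 0, 0], [0, 0, 0]],
  [[0, 0, 0], [0, 0, 0]],
  [[0, 0, 0], [0, 0, 0]],
  [[0, 0, 0], [0, 0, 0]],
  [[0, 0, 0], [0, 0, 0]],
  [[0, 0, 0], [0, 0, 0]],
  [[0, 0, 0], [0, 0, 0]],
], fingers=0, newtons=40)

```text
clock: 4.7
tool_pos: [0.5101, -0.0621, 0.0674]
eef_rot: [0.746, 0.666, 0.0, 0.0]
contact_force: [0.6, -0.2, 0.2]
opening: 0.149
finger_force: 40.0
```

send_rows([
  [[0, 0, -0.03], [0, 0, 0]],
  [[0, 0, -0.08], [0, 0, 0]],
  [[0, 0, -0.15], [0, 0, 0]],
  [[0, 0, -0.25], [0, 0, 0]],
  [[0, 0, -0.3], [0, 0, 0]],
  [[0, 0, -0.3], [0, 0, 0]],
])

```text
clock: 5.45
tool_pos: [0.5107, -0.0623, 0.1586]
eef_rot: [0.746, 0.666, 0.001, 0.001]
contact_force: [-0.4, 0.5, -1.9]
opening: 0.152
finger_force: 40.0
```

```bash
python3 - <<'E'
from plant import *
from h import *
s=get_state();print(s["tool_pos"],s["opening"],s["contact_force"],s["q"])
move(s,(.51,.27,.15),0)
d=snapshot("scene");cv2.imwrite("pics/s4.png",d["img"]);T=np.array(d["cam_to_world"])
for p in((162,271),(170,262),(152,280)):print("loupe",ray(d,T,p,.01))
E
```

```text
[ 0.51068261 -0.06230331  0.1585553 ] 0.1517651314531754 [-0.37363802  0.53042963 -1.92988537] [ 0.2646116   0.68817481 -0.37840516  1.9708127   0.45556565  0.56311711
 -0.53769692]
shift [1.1005, -0.1264, 0.0283] turn [0.0008, 0.0, -0.0357] m 0.332
loupe [0.65562264 0.22187348 0.01      ]
loupe [0.65493488 0.19366188 0.01      ]
loupe [0.66018058 0.25140089 0.01      ]
```

View pics/s4.png

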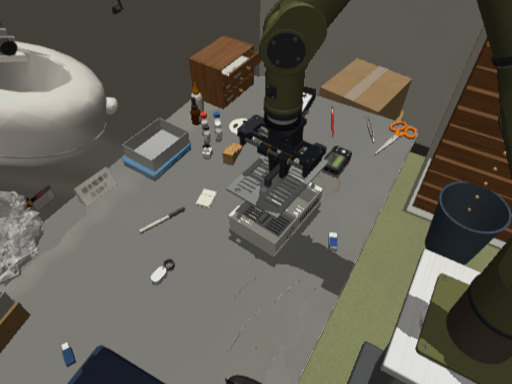

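The cover hangs level and clear of the box, and the loupe at (162,271) lies beyond the clear desk. Carrying the cover left.

send_rows([
  [[0.08, -0.01, 0], [0, 0, 0]],
  [[0.2, -0.02, 0], [0, 0, -0.01]],
  [[0.35, -0.04, 0], [0, 0, -0.015]],
  [[0.5, -0.06, 0], [0, 0, -0.02]],
  [[0.65, -0.08, 0], [0, 0, -0.025]],
  [[0.8, -0.1, 0], [0, 0, -0.03]],
  [[0.92, -0.115, 0], [0, 0, -0.035]],
  [[1.0, -0.125, 0], [0, 0, -0.036]],
  [[1.0, -0.125, 0], [0, 0, -0.036]],
  [[1.0, -0.125, 0], [0, 0, -0.036]],
])

```text
clock: 6.75
tool_pos: [0.5059, 0.238, 0.1565]
eef_rot: [0.707, 0.707, -0.002, 0.0]
contact_force: [0.6, -0.6, -2.5]
opening: 0.15
finger_force: 40.0
```

```bash
python3 - <<'E'
from plant import *
from h import *
s=get_state();print(s["tool_pos"],s["opening"],s["contact_force"],s["eef_rot"])
move(s,(.51,.265,.011),0)
E
```

```text
[0.5059361  0.23795734 0.1564877 ] 0.1500448115528532 [ 0.58012581 -0.59716382 -2.49086521] [ 7.07122750e-01  7.07088865e-01 -1.59164236e-03  4.69632776e-04]
shift [0.0916, 0.0143, 0.4847] turn [-0.0005, 0.0009, -0.0] m 0.148
```

send_rows([
  [[0.05, 0.01, 0.1], [0, 0, 0]],
  [[0.09, 0.014, 0.2], [0, 0, 0]],
  [[0.09, 0.014, 0.3], [0, 0, 0]],
  [[0.09, 0.014, 0.38], [0, 0, 0]],
  [[0.09, 0.014, 0.44], [0, 0, 0]],
  [[0.09, 0.014, 0.46], [0, 0, 0]],
  [[0.09, 0.014, 0.475], [0, 0, 0]],
  [[0.09, 0.014, 0.484], [0, 0, 0]],
  [[0.09, 0.014, 0.484], [0, 0, 0]],
  [[0.09, 0.014, 0.484], [0, 0, 0]],
])

```text
clock: 8.0
tool_pos: [0.5107, 0.2673, 0.0126]
eef_rot: [0.707, 0.708, 0.0, 0.0]
contact_force: [0.6, 0.1, -2.2]
opening: 0.153
finger_force: 40.0
```

send_rows([
  [[0, 0, 0.006], [0, 0, 0]],
  [[0, 0, 0.012], [0, 0, 0]],
  [[0, 0, 0.012], [0, 0, 0]],
])

```text
clock: 8.38
tool_pos: [0.5106, 0.2672, 0.0094]
eef_rot: [0.707, 0.708, 0.0, 0.0]
contact_force: [-1.4, -1.7, 5.9]
opening: 0.149
finger_force: 40.0
```

send_rows([
  [[0, 0, 0], [0, 0, 0]],
  [[0, 0, 0], [0, 0, 0]],
  [[0, 0, 0], [0, 0, 0]],
  [[0, 0, 0], [0, 0, 0]],
  [[0, 0, 0], [0, 0, 0]],
  [[0, 0, 0], [0, 0, 0]],
], fingers=1)

```text
clock: 9.12
tool_pos: [0.5104, 0.2671, 0.0086]
eef_rot: [0.707, 0.708, -0.0, 0.0]
contact_force: [-0.5, -0.1, -0.2]
opening: 0.807
finger_force: 0.0
```

send_rows([
  [[0, 0, -0.08], [0, 0, 0]],
  [[0, 0, -0.2], [0, 0, 0]],
  [[0, 0, -0.4], [0, 0, 0]],
  [[0, 0, -0.6], [0, 0, 0]],
  [[0, 0, -0.75], [0, 0, 0]],
  [[0, 0, -0.75], [0, 0, 0]],
])

```text
clock: 9.88
tool_pos: [0.5122, 0.2686, 0.2373]
eef_rot: [0.707, 0.707, 0.004, 0.001]
contact_force: [0.4, 0.1, -0.3]
opening: 0.998
finger_force: 0.0
```

```bash
python3 - <<'E'
from plant import *
from h import *
s=get_state();print(s["tool_pos"],s["opening"],s["contact_force"],s["q"])
move(s,(.56,-.27,.25),-.25)
E
```

```text
[0.51223779 0.26857799 0.23733263] 0.9975882127728319 [ 0.39961682  0.07629808 -0.32328269] [-0.31612674  0.64648958 -0.41959223  1.7123898   0.3350154   0.84609066
 -0.88217907]
shift [-1.7952, 0.158, -0.0487] turn [0.002, -0.0016, 0.0798] m 0.541
```

send_rows([
  [[-0.15, 0.01, 0], [0, 0, 0.01]],
  [[-0.35, 0.03, -0.01], [0, 0, 0.02]],
  [[-0.55, 0.05, -0.02], [0, 0, 0.03]],
  [[-0.75, 0.07, -0.03], [0, 0, 0.04]],
  [[-0.95, 0.08, -0.03], [0, 0, 0.05]],
  [[-0.95, 0.08, -0.03], [0, 0, 0.05]],
])

```text
clock: 10.62
tool_pos: [0.5336, -0.025, 0.2408]
eef_rot: [0.764, 0.646, -0.003, 0.0]
contact_force: [0.2, 1.0, 0.8]
opening: 1.0
finger_force: 0.0
```

```bash
python3 - <<'E'
from plant import *
from h import *
s=get_state();print(s["tool_pos"],s["opening"],np.abs(s["qd"]).max())
move(s,(.595,-.29,.26),-.25)
E
```

```text
[ 0.53357476 -0.02503603  0.24077657] 0.9997389920543085 0.0954595703799041
shift [-0.8373, 0.3483, -0.061] turn [-0.0009, 0.0016, 0.0265] m 0.273
```

send_rows([
  [[-0.18, 0.07, 0], [0, 0, 0.01]],
  [[-0.36, 0.14, -0.03], [0, 0, 0.02]],
  [[-0.54, 0.22, -0.06], [0, 0, 0.026]],
  [[-0.72, 0.3, -0.06], [0, 0, 0.026]],
  [[-0.83, 0.345, -0.06], [0, 0, 0.026]],
  [[-0.83, 0.345, -0.06], [0, 0, 0.026]],
  [[-0.83, 0.345, -0.06], [0, 0, 0.026]],
  [[-0.83, 0.345, -0.06], [0, 0, 0.026]],
])

```text
clock: 11.62
tool_pos: [0.5986, -0.2771, 0.2605]
eef_rot: [0.785, 0.62, 0.0, -0.001]
contact_force: [0.2, -0.3, -0.0]
opening: 1.0
finger_force: 0.0
```

```bash
python3 - <<'E'
from plant import *
from h import *
s=get_state();print(s["tool_pos"],s["eef_rot"],np.abs(s["qd"]).max())
d=snapshot("wrist");cv2.imwrite("pics/w5.png",d["img"])
E
```

```text
[ 0.59864228 -0.27714975  0.26045842] [ 7.84804676e-01  6.19742741e-01  2.45871804e-04 -7.03670861e-04] 0.007526342041770622
```

View pics/w5.png

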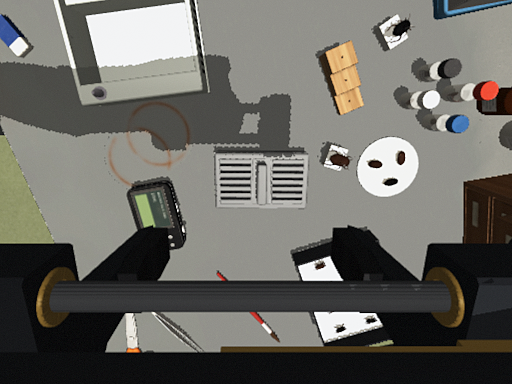

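The spare's top face spans (216,153) to (308,207), square to the tool, with the fin at x 258–267, y 160–205. The camera sits left of it, at x<187.

```bash
python3 - <<'E'
from plant import *
from h import *
s=get_state();d=snapshot("wrist");T=T_wrist(s,d);im=d["img"]
def rep(n,px,z):
    q=np.array([ray(d,T,p,z) for p in px]);print(n,q.mean(0).round(4),q[:,:2].round(4).tolist());return q
q=rep("top",[(216,153),(307,152),(308,207),(216,208)],.031)
rep("fin",[(262.5,160),(262.5,205)],.05)
g=cv2.cvtColor(im,cv2.COLOR_BGR2GRAY)
m=np.zeros_like(g);m[140:215,205:320]=g[140:215,205:320];e=cv2.Canny(m,40,120)
np.set_printoptions(linewidth=250)
print(g[150:156,210:320:6]);print(g[200:214,210:320:6]);print("row180",g[180,210:222],g[180,250:275],g[180,300:314]);print("col262",g[150:212,262])
print([np.arctan2(*(q[a]-q[b])[1::-1]).round(3) for a,b in((1,0),(2,3),(0,3),(1,2))])
move(s,(q[:,0].mean(),q[:,1].mean(),.12),-.25);e=snapshot("scene");cv2.imwrite("pics/s5.png",e["img"])
E
```

```text
top [ 0.6087 -0.3024  0.031 ] [[0.56, -0.2533], [0.6731, -0.279], [0.6611, -0.3522], [0.5405, -0.325]]
fin [ 0.6093 -0.3006  0.05  ] [[0.6157, -0.2724], [0.603, -0.3288]]
[[145  60  37  39  40  42  43  48  48  47  48  50  49  53  52  51 148 147 148]
 [146 117 101  93  89  79  66  62  57  57  56  56  53  51  52  41 104 145 146]
 [146 106 102  97  91  81  65  61  57  55  56  54  47  49  48  44  54 145 146]
 [145 122 125 124 122 121 119 117 120  72  72  74 118  71  98 109 107 144 146]
 [145 172 172 175 173 173 172 170 167  82  88  87 157  90 141 157 157 145 146]
 [145 184 187 188 188 187 188 185 186  78  84  83 168  93 182 186 189 146 130]]
[[148  85 193 191 191 191 182 169 162 175 185 178 178 164 167 164 135 144 148]
 [145 102 186 184 184 183 192 158 163 178 175 186 188 191 190 191 146 146 145]
 [144 125 155 152 179 177 155 173 167 181 170 181 184 188 187 189 144 147 145]
 [146 119 162 162 178 175 158 182 162 149 178 181 182 154 155 155 140 146 146]
 [146 115 179 178 176 176 181 180 172 160 179 177 179 163 164 163 140 145 147]
 [145 112 183 181 177 179 180 181 180 183 180 182 181 183 1
[... 574 characters left out ...]
[146 147 147 143 145 149 148 145 145 144 144 146 147 145 147 145 147 146 145]]
row180 [148 146 148 152 108 113 162 182 183 165 169 178] [149 172 203 194 196 137  49  94 151 179 183 182 183 183 192 168 113 164 193 197 151  94 142 172 170] [159 158 171 186 187 189 169 119 133 149 147 146 145 146]
col262 [ 46  62  57 123 178 193 195 196 146 179 156  78  57  34  80 146 186 188 184 186 184 184 184 186 183 184 184 184 183 184 183 182 183 182 183 182 183 181 182 181 182 180 181 180 181 181 179 179 180 178 180 179 182 156 162 185 178 125 125 147 145 145]
[np.float64(-0.223), np.float64(-0.222), np.float64(1.305), np.float64(1.408)]
shift [-0.073, 0.052, 0.4687] turn [-0.0001, -0.0003, 0.005] m 0.143
```

```bash
python3 - <<'E'
from plant import *
from h import *
s=get_state();move(s,(.609,-.3012,.10),-.222)
E
```

```text
shift [-0.0654, 0.0515, 0.5362] turn [0.0, -0.0001, -0.0043] m 0.163
```

send_rows([
  [[-0.065, 0.05, 0.12], [0, 0, -0.004]],
  [[-0.065, 0.05, 0.25], [0, 0, -0.004]],
  [[-0.065, 0.05, 0.38], [0, 0, -0.004]],
  [[-0.065, 0.05, 0.48], [0, 0, -0.004]],
  [[-0.065, 0.05, 0.53], [0, 0, -0.004]],
  [[-0.065, 0.05, 0.53], [0, 0, -0.004]],
  [[-0.065, 0.05, 0.53], [0, 0, -0.004]],
])

```text
clock: 12.65
tool_pos: [0.6095, -0.3025, 0.1031]
eef_rot: [0.782, 0.623, 0.001, 0.001]
contact_force: [-0.3, -0.5, -0.0]
opening: 1.001
finger_force: 0.0
```

```bash
python3 - <<'E'
from plant import *
from h import *
s=get_state();print(s["tool_pos"]);move(s,(.609,-.3012,.035),-.222)
d=snapshot("wrist");T=T_wrist(s,d);cv2.imwrite("pics/w6.png",d["img"]);print(proj(d,T,(.6147,-.2758,.05)),proj(d,T,(.609,-.3012,.05)))
cv2.imwrite("pics/w6c.png",cv2.resize(d["img"][130:330,130:390],None,fx=3,fy=3))
E
```

```text
[ 0.60949295 -0.3025305   0.1031201 ]
shift [0.004, -0.0032, 0.2271] turn [0.0008, 0.0001, -0.0009] m 0.068
[248.053044   174.04444857] [248.2588777  209.66162562]
```

View pics/w6c.png

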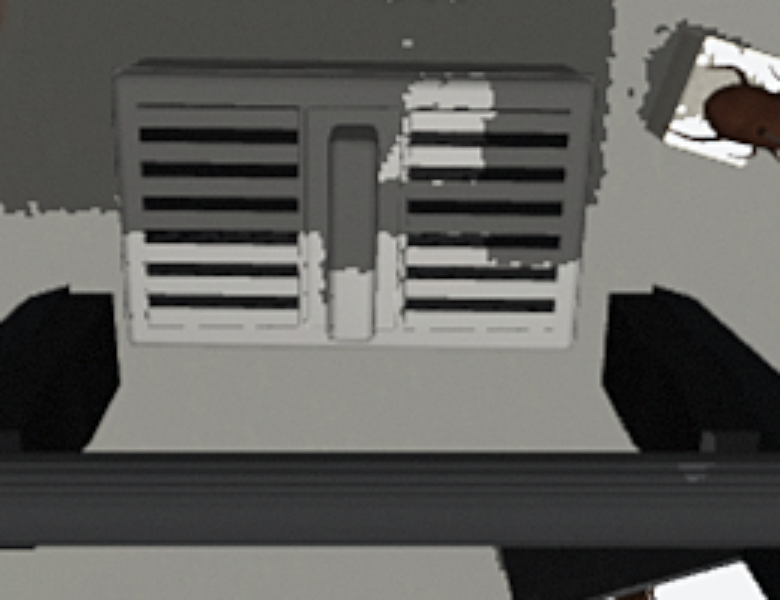

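The fin is at x≈247.7 px, centred as predicted, and square. Going down.

send_rows([
  [[0.004, -0.003, 0.08], [0, 0, 0]],
  [[0.004, -0.003, 0.15], [0, 0, 0]],
  [[0.004, -0.003, 0.2], [0, 0, 0]],
  [[0.004, -0.003, 0.225], [0, 0, 0]],
  [[0.004, -0.003, 0.225], [0, 0, 0]],
  [[0.004, -0.003, 0.225], [0, 0, 0]],
])

```text
clock: 13.45
tool_pos: [0.6084, -0.3012, 0.0348]
eef_rot: [0.782, 0.623, 0.0, 0.001]
contact_force: [-0.4, -0.2, -0.1]
opening: 1.001
finger_force: 0.0
```

send_rows([
  [[0, 0, 0], [0, 0, 0]],
  [[0, 0, 0], [0, 0, 0]],
  [[0, 0, 0], [0, 0, 0]],
  [[0, 0, 0], [0, 0, 0]],
  [[0, 0, 0], [0, 0, 0]],
  [[0, 0, 0], [0, 0, 0]],
  [[0, 0, 0], [0, 0, 0]],
  [[0, 0, 0], [0, 0, 0]],
], fingers=0, newtons=40)

```text
clock: 14.45
tool_pos: [0.6079, -0.301, 0.0341]
eef_rot: [0.782, 0.623, 0.0, 0.0]
contact_force: [0.1, 0.2, 0.4]
opening: 0.132
finger_force: 40.0
```

send_rows([
  [[0, 0, -0.03], [0, 0, 0]],
  [[0, 0, -0.1], [0, 0, 0]],
  [[0, 0, -0.2], [0, 0, 0]],
  [[0, 0, -0.35], [0, 0, 0]],
  [[0, 0, -0.45], [0, 0, 0]],
  [[0, 0, -0.45], [0, 0, 0]],
  [[0, 0, -0.45], [0, 0, 0]],
])

```text
clock: 15.32
tool_pos: [0.6069, -0.3008, 0.1684]
eef_rot: [0.782, 0.623, -0.001, -0.001]
contact_force: [-0.7, 0.4, -2.1]
opening: 0.132
finger_force: 40.0
```

```bash
python3 - <<'E'
from plant import *
from h import *
s=get_state();print(s["tool_pos"],s["opening"],s["contact_force"])
# bay_right centre from housing centre (.5108,-.0625), yaw -.115
c,n=np.cos(-.115),np.sin(-.115);y=-44.5e-3
b=(.5105-n*y,-.0625+c*y,.175);print(b)
move(s,b,-.115)
d=snapshot("wrist");cv2.imwrite("pics/w7.png",d["img"])
E
```

```text
[ 0.60689844 -0.30081503  0.168442  ] 0.13192520258081622 [-0.7200866   0.3743415  -2.10903558]
(np.float64(0.5053937723664819), np.float64(-0.1067060679019826), 0.175)
shift [0.5553, -0.4741, -0.0211] turn [-0.0005, 0.0, -0.035] m 0.219
```

send_rows([
  [[0.05, -0.04, 0], [0, 0, -0.005]],
  [[0.15, -0.13, -0.01], [0, 0, -0.01]],
  [[0.28, -0.24, -0.02], [0, 0, -0.02]],
  [[0.4, -0.34, -0.02], [0, 0, -0.03]],
  [[0.5, -0.43, -0.02], [0, 0, -0.035]],
  [[0.55, -0.472, -0.02], [0, 0, -0.035]],
  [[0.555, -0.474, -0.02], [0, 0, -0.035]],
  [[0.555, -0.474, -0.02], [0, 0, -0.035]],
  [[0.555, -0.474, -0.02], [0, 0, -0.035]],
])

```text
clock: 16.5
tool_pos: [0.507, -0.1086, 0.1749]
eef_rot: [0.747, 0.664, -0.0, 0.0]
contact_force: [0.5, -0.6, -2.1]
opening: 0.129
finger_force: 40.0
```

```bash
python3 - <<'E'
from plant import *
from h import *
s=get_state();print(s["tool_pos"],s["opening"],np.abs(s["qd"]).max());move(s,(.5054,-.1067,.10),-.114)
d=snapshot("wrist");cv2.imwrite("pics/w8.png",d["img"])
e=snapshot("scene");cv2.imwrite("pics/s8.png",e["img"])
a=cv2.resize(d["img"][20:350,130:400],(490,600),interpolation=3);b=cv2.resize(e["img"][140:270,220:335],None,fx=2.69,fy=4.6)[:600]
b=cv2.resize(e["img"][140:270,220:335],(310,350),interpolation=3);b=np.vstack([b,np.zeros((250,310,3),np.uint8)])
cv2.imwrite("pics/c8.png",np.hstack([a,b]))
E
```

```text
[ 0.50697166 -0.10856165  0.17491073] 0.1288872336194135 0.007371156140415797
shift [0.0057, -0.0061, 0.2497] turn [0.0002, 0.0002, -0.0011] m 0.075
```

View pics/c8.png

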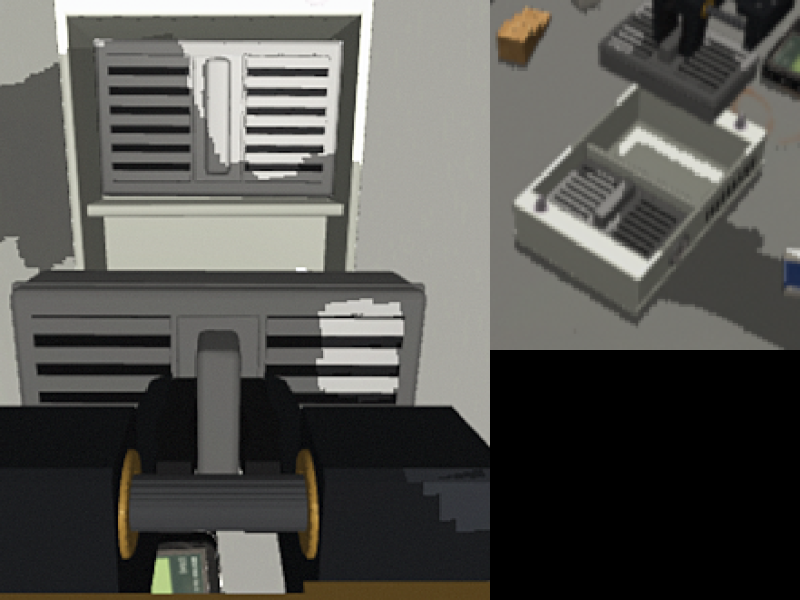

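The wrist crop shows the rib from (88,210) to (343,210), with the fitted cartridge beyond it and the held cartridge square over the right bay. The scene crop shows the empty bay open.

```bash
python3 - <<'E'
from plant import *
from h import *
s=get_state();d=snapshot("wrist");T=T_wrist(s,d)
f=lambda x,y:((x+.5)*270/490+130-.5,(y+.5)*.55+20-.5)
c,n=np.cos(-.114),np.sin(-.114);Rt=np.array([[c,n],[-n,c]])
for nm,p,z in(("rib top near edge L",(88,213),.048),("ribR",(343,213),.048),("rib far L",(90,205),.048),("far R",(341,205),.048),("fin fitted top",(217,58),.054),("fin bot",(217,175),.054),("inner wall L",(68,100),.058),("innerR",(358,100),.058)):
    q=ray(d,T,f(*p),z);print(nm,q[:2].round(4),"housing",(Rt@(q[:2]-[.5105,-.0625])).round(4))
E
```

```text
rib top near edge L [ 0.4474 -0.0558] housing [-0.0634 -0.0005]
ribR [ 0.5748 -0.0707] housing [ 0.0648 -0.0009]
rib far L [ 0.4491 -0.052 ] housing [-0.0622  0.0034]
far R [ 0.574  -0.0666] housing [0.0635 0.0031]
fin fitted top [0.5201 0.0065] housing [0.0017 0.0696]
fin bot [ 0.514  -0.0448] housing [0.0015 0.018 ]
inner wall L [ 0.4502 -0.0037] housing [-0.0666  0.0516]
innerR [ 0.5821 -0.0191] housing [0.0662 0.0512]
```

```bash
python3 - <<'E'
from plant import *
from h import *
s=get_state();d=snapshot("wrist");T=T_wrist(s,d);Ri=R.from_quat(s["eef_rot"]).inv()
f=lambda x,y:((x+.5)*270/490+130-.5,(y+.5)*.55+20-.5)
for p in((14,287),(424,287),(219,287)):print(Ri.apply(ray(d,T,f(*p),s["tool_pos"][2]-.0031)-s["tool_pos"]).round(4))
move(s,(.506,-.1057,.085),-.114);move(s,(.506,-.1057,.038),-.114)
E
```

```text
[ 0.0367 -0.0578  0.0031]
[0.0367 0.0592 0.0031]
[0.0367 0.0007 0.0031]
shift [0.0068, -0.0029, 0.3001] turn [0.0001, 0.0001, -0.0008] m 0.09
shift [0.0068, -0.003, 0.4567] turn [0.0001, 0.0001, -0.0008] m 0.137
```

send_rows([
  [[0.007, -0.003, 0.08], [0, 0, 0]],
  [[0.007, -0.003, 0.17], [0, 0, 0]],
  [[0.007, -0.003, 0.23], [0, 0, 0]],
  [[0.007, -0.003, 0.26], [0, 0, 0]],
  [[0.007, -0.003, 0.29], [0, 0, 0]],
  [[0.007, -0.003, 0.32], [0, 0, 0]],
  [[0.007, -0.003, 0.32], [0, 0, 0]],
])

```text
clock: 17.58
tool_pos: [0.5054, -0.1048, 0.0788]
eef_rot: [0.747, 0.665, -0.0, -0.0]
contact_force: [-0.5, -0.5, -2.3]
opening: 0.135
finger_force: 40.0
```

send_rows([
  [[0, 0, 0.03], [0, 0, 0]],
  [[0, 0, 0.06], [0, 0, 0]],
  [[0, 0, 0.09], [0, 0, 0]],
  [[0, 0, 0.11], [0, 0, 0]],
  [[0, 0, 0.125], [0, 0, 0]],
  [[0, 0, 0.135], [0, 0, 0]],
  [[0, 0, 0.137], [0, 0, 0]],
  [[0, 0, 0.137], [0, 0, 0]],
])

```text
clock: 18.58
tool_pos: [0.5058, -0.1048, 0.0382]
eef_rot: [0.747, 0.665, 0.0, 0.0]
contact_force: [0.9, 0.5, -2.2]
opening: 0.129
finger_force: 40.0
```

send_rows([
  [[0, 0, 0.005], [0, 0, 0]],
  [[0, 0, 0.005], [0, 0, 0]],
])

```text
clock: 18.82
tool_pos: [0.5059, -0.1048, 0.038]
eef_rot: [0.747, 0.665, 0.0, 0.001]
contact_force: [-3.0, 0.5, 13.0]
opening: 0.132
finger_force: 40.0
```

send_rows([
  [[0, 0, 0], [0, 0, 0]],
  [[0, 0, 0], [0, 0, 0]],
  [[0, 0, 0], [0, 0, 0]],
  [[0, 0, 0], [0, 0, 0]],
  [[0, 0, 0], [0, 0, 0]],
], fingers=0.45)

```text
clock: 19.45
tool_pos: [0.5056, -0.1048, 0.0364]
eef_rot: [0.747, 0.665, -0.0, -0.0]
contact_force: [0.5, 0.7, 0.6]
opening: 0.45
finger_force: 0.0
```

send_rows([
  [[0, 0, -0.05], [0, 0, 0]],
  [[0, 0, -0.15], [0, 0, 0]],
  [[0, 0, -0.3], [0, 0, 0]],
  [[0, 0, -0.45], [0, 0, 0]],
  [[0, 0, -0.6], [0, 0, 0]],
  [[0, 0, -0.72], [0, 0, 0]],
  [[0, 0, -0.72], [0, 0, 0]],
  [[0, 0, -0.72], [0, 0, 0]],
])

```text
clock: 20.45
tool_pos: [0.5049, -0.1049, 0.2525]
eef_rot: [0.747, 0.665, -0.0, -0.0]
contact_force: [-0.6, 0.5, -0.5]
opening: 0.453
finger_force: 0.0
```

```bash
python3 - <<'E'
from plant import *
from h import *
s=get_state();print(s["tool_pos"],np.abs(s["qd"]).max());move(s,(.5106,.255,.25),0)
d=snapshot("wrist");cv2.imwrite("pics/w9.png",d["img"]);T=T_wrist(s,d)
c,n=np.cos(-.114),np.sin(-.114)
for p in((.0,-.0445,.054),(.06,-.0445,.035),(-.06,-.0445,.035),(0,.0445,.054)):
    print(p,proj(d,T,(.511+c*p[0]-n*p[1],-.062+n*p[0]+c*p[1],p[2])).round(1))
cv2.imwrite("pics/w9c.png",cv2.resize(d["img"][20:290,120:390],(600,600),interpolation=3))
E
```

```text
[ 0.50488329 -0.1049498   0.25246947] 0.022372808206687002
shift [1.1941, -0.1188, 0.0077] turn [-0.0002, 0.0002, -0.0366] m 0.36
(0.0, -0.0445, 0.054) [250.8 170. ]
(0.06, -0.0445, 0.035) [298.8 166.8]
(-0.06, -0.0445, 0.035) [202.7 166.8]
(0, 0.0445, 0.054) [250.8  91. ]
```

View pics/w9c.png

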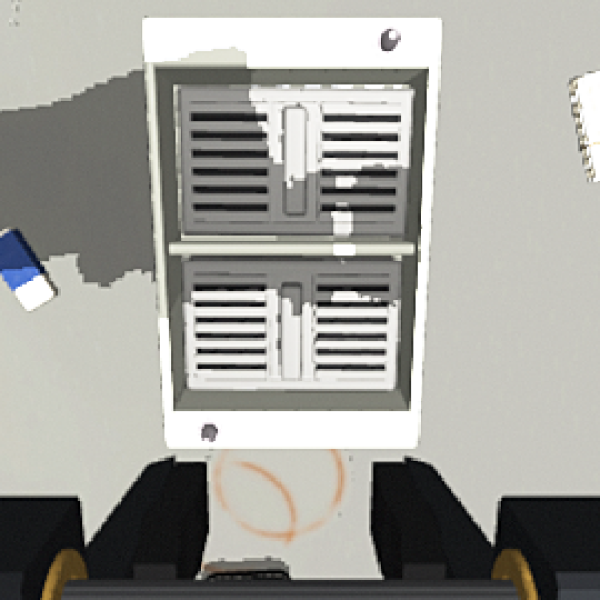

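The cartridge sits flat in the right bay below the rib, and the fitted one is unmoved. The pins are visible at crop (390,40) and (209,433). Now fetching the cover by its recorded release pose.

send_rows([
  [[0.15, -0.01, 0], [0, 0, -0.01]],
  [[0.35, -0.03, 0], [0, 0, -0.02]],
  [[0.55, -0.05, 0], [0, 0, -0.03]],
  [[0.75, -0.07, 0], [0, 0, -0.036]],
  [[0.95, -0.1, 0], [0, 0, -0.0365]],
  [[0.95, -0.1, 0], [0, 0, -0.0365]],
  [[0.95, -0.1, 0], [0, 0, -0.0365]],
], fingers=1)

```text
clock: 21.38
tool_pos: [0.5078, 0.1808, 0.2513]
eef_rot: [0.707, 0.707, -0.002, -0.0]
contact_force: [-0.2, -1.0, 0.7]
opening: 1.0
finger_force: 0.0
```

```bash
python3 - <<'E'
from plant import *
from h import *
s=get_state();print(s["tool_pos"]);move(s,(.5105,.2672,.10),0)
E
```

```text
[0.50783979 0.18083134 0.25126867]
shift [0.289, 0.0101, 0.5036] turn [-0.0008, 0.0007, 0.0] m 0.174
```

send_rows([
  [[0.1, 0.01, 0.05], [0, 0, 0]],
  [[0.22, 0.01, 0.15], [0, 0, 0]],
  [[0.289, 0.01, 0.28], [0, 0, 0]],
  [[0.289, 0.01, 0.4], [0, 0, 0]],
  [[0.289, 0.01, 0.5], [0, 0, 0]],
  [[0.289, 0.01, 0.5], [0, 0, 0]],
  [[0.289, 0.01, 0.5], [0, 0, 0]],
])

```text
clock: 22.25
tool_pos: [0.5125, 0.2675, 0.1033]
eef_rot: [0.708, 0.706, 0.0, 0.0]
contact_force: [0.9, -0.1, -0.8]
opening: 1.002
finger_force: 0.0
```

```bash
python3 - <<'E'
from plant import *
from h import *
s=get_state();print(s["tool_pos"]);move(s,(.5105,.2672,.0098),0)
E
```

```text
[0.51246261 0.26750212 0.10325702]
shift [-0.001, -0.0068, 0.3115] turn [0.0003, 0.0, -0.0007] m 0.093
```

send_rows([
  [[-0.001, -0.006, 0.1], [0, 0, 0]],
  [[-0.001, -0.006, 0.2], [0, 0, 0]],
  [[-0.001, -0.006, 0.27], [0, 0, 0]],
  [[-0.001, -0.006, 0.3], [0, 0, 0]],
  [[-0.001, -0.006, 0.31], [0, 0, 0]],
  [[-0.001, -0.006, 0.31], [0, 0, 0]],
  [[-0.001, -0.006, 0.31], [0, 0, 0]],
])

```text
clock: 23.12
tool_pos: [0.5103, 0.2684, 0.0103]
eef_rot: [0.707, 0.707, 0.001, 0.0]
contact_force: [-0.3, -0.0, 0.2]
opening: 1.002
finger_force: 0.0
```

send_rows([
  [[0, 0, 0], [0, 0, 0]],
  [[0, 0, 0], [0, 0, 0]],
  [[0, 0, 0], [0, 0, 0]],
  [[0, 0, 0], [0, 0, 0]],
  [[0, 0, 0], [0, 0, 0]],
  [[0, 0, 0], [0, 0, 0]],
  [[0, 0, 0], [0, 0, 0]],
  [[0, 0, 0], [0, 0, 0]],
], fingers=0, newtons=40)

```text
clock: 24.12
tool_pos: [0.5099, 0.2682, 0.0095]
eef_rot: [0.707, 0.707, 0.0, 0.0]
contact_force: [0.5, 0.2, 0.3]
opening: 0.15
finger_force: 40.0
```

```bash
python3 - <<'E'
from plant import *
print(get_state()["tool_pos"],get_state()["eef_rot"])
E
```

```text
[0.50987054 0.2682324  0.00949894] [7.07214330e-01 7.06999209e-01 7.33708544e-05 6.30831119e-05]
```

send_rows([
  [[0, 0, -0.03], [0, 0, 0]],
  [[0, 0, -0.1], [0, 0, 0]],
  [[0, 0, -0.2], [0, 0, 0]],
  [[0, 0, -0.35], [0, 0, 0]],
  [[0, 0, -0.48], [0, 0, 0]],
  [[0, 0, -0.48], [0, 0, 0]],
  [[0, 0, -0.48], [0, 0, 0]],
])

```text
clock: 25.0
tool_pos: [0.5091, 0.2675, 0.1529]
eef_rot: [0.707, 0.707, -0.001, 0.0]
contact_force: [0.3, -0.3, -3.1]
opening: 0.152
finger_force: 40.0
```

```bash
python3 - <<'E'
from plant import *
from h import *
s=get_state();print(s["tool_pos"]);move(s,(.5104,-.0621,.155),-.1135)
E
```

```text
[0.50914008 0.26745198 0.15289162]
shift [-1.0985, 0.0046, -0.0056] turn [-0.0003, 0.0004, 0.036] m 0.33
```

send_rows([
  [[-0.08, 0, 0], [0, 0, 0.005]],
  [[-0.2, 0, 0], [0, 0, 0.01]],
  [[-0.35, 0, 0], [0, 0, 0.015]],
  [[-0.5, 0, 0], [0, 0, 0.02]],
  [[-0.65, 0.0, 0], [0, 0, 0.03]],
  [[-0.8, 0, 0], [0, 0, 0.036]],
  [[-0.92, 0, 0], [0, 0, 0.036]],
  [[-1.0, 0, 0], [0, 0, 0.036]],
  [[-1.0, 0, 0], [0, 0, 0.036]],
  [[-1.0, 0, 0], [0, 0, 0.036]],
])

```text
clock: 26.25
tool_pos: [0.5089, -0.0315, 0.153]
eef_rot: [0.746, 0.666, -0.0, -0.001]
contact_force: [-0.4, 0.5, -2.0]
opening: 0.149
finger_force: 40.0
```

```bash
python3 - <<'E'
from plant import *
from h import *
s=get_state();print(s["tool_pos"]);move(s,(.5103,-.061,.095),-.1135)
E
```

```text
[ 0.50893567 -0.03151034  0.15299616]
shift [-0.0972, 0.0159, 0.1933] turn [-0.0004, -0.0001, 0.0] m 0.065
```

send_rows([
  [[-0.05, 0.01, 0], [0, 0, 0]],
  [[-0.097, 0.016, 0.04], [0, 0, 0]],
  [[-0.097, 0.016, 0.1], [0, 0, 0]],
  [[-0.097, 0.016, 0.15], [0, 0, 0]],
  [[-0.097, 0.016, 0.18], [0, 0, 0]],
  [[-0.097, 0.016, 0.19], [0, 0, 0]],
  [[-0.097, 0.016, 0.19], [0, 0, 0]],
  [[-0.097, 0.016, 0.19], [0, 0, 0]],
])

```text
clock: 27.25
tool_pos: [0.5115, -0.0612, 0.0969]
eef_rot: [0.746, 0.666, 0.0, 0.0]
contact_force: [-0.1, 0.1, -1.4]
opening: 0.149
finger_force: 40.0
```

```bash
python3 - <<'E'
from plant import *
from h import *
P=[];
for i in range(5):
    s=get_state();snapshot("wrist");P.append(s["tool_pos"])
print(np.round(P,4));s["tool_pos"]=np.mean(P,0);move(s,(.5103,-.061,.0675),-.1135)
E
```

```text
[[ 0.5115 -0.0612  0.0969]
 [ 0.5115 -0.0612  0.0969]
 [ 0.5115 -0.0612  0.097 ]
 [ 0.5114 -0.0613  0.0969]
 [ 0.5114 -0.0613  0.0968]]
shift [0.0004, -0.004, 0.098] turn [0.0002, 0.0, 0.0] m 0.029
```

Down slowly, starting with the pin entry.

send_rows([
  [[0, -0.004, 0.02], [0, 0, 0]],
  [[0, -0.004, 0.03], [0, 0, 0]],
  [[0, -0.004, 0.04], [0, 0, 0]],
  [[0, -0.004, 0.05], [0, 0, 0]],
  [[0, -0.004, 0.06], [0, 0, 0]],
  [[0, -0.004, 0.06], [0, 0, 0]],
])

```text
clock: 28.25
tool_pos: [0.5098, -0.0611, 0.0783]
eef_rot: [0.746, 0.666, -0.0, -0.0]
contact_force: [-0.9, -0.3, -2.3]
opening: 0.145
finger_force: 40.0
```

send_rows([
  [[0, 0, 0.01], [0, 0, 0]],
  [[0, 0, 0.02], [0, 0, 0]],
  [[0, 0, 0.028], [0, 0, 0]],
  [[0, 0, 0.034], [0, 0, 0]],
  [[0, 0, 0.034], [0, 0, 0]],
])

```text
clock: 28.88
tool_pos: [0.5099, -0.0611, 0.0682]
eef_rot: [0.746, 0.666, -0.0, -0.0]
contact_force: [-0.9, 0.3, -2.2]
opening: 0.152
finger_force: 40.0
```

send_rows([
  [[0, 0, 0.004], [0, 0, 0]],
  [[0, 0, 0.006], [0, 0, 0]],
  [[0, 0, 0.006], [0, 0, 0]],
])

```text
clock: 29.25
tool_pos: [0.5101, -0.0611, 0.0675]
eef_rot: [0.746, 0.666, 0.0, 0.0]
contact_force: [-2.1, 0.4, 7.4]
opening: 0.154
finger_force: 40.0
```

send_rows([
  [[0, 0, 0], [0, 0, 0]],
  [[0, 0, 0], [0, 0, 0]],
  [[0, 0, 0], [0, 0, 0]],
  [[0, 0, 0], [0, 0, 0]],
  [[0, 0, 0], [0, 0, 0]],
  [[0, 0, 0], [0, 0, 0]],
], fingers=1)

```text
clock: 30.0
tool_pos: [0.51, -0.0611, 0.0665]
eef_rot: [0.746, 0.666, 0.0, 0.0]
contact_force: [-0.5, -0.6, -0.3]
opening: 0.808
finger_force: 0.0
```

send_rows([
  [[0, 0, -0.05], [0, 0, 0]],
  [[0, 0, -0.15], [0, 0, 0]],
  [[0, 0, -0.3], [0, 0, 0]],
  [[0, 0, -0.45], [0, 0, 0]],
  [[0, 0, -0.6], [0, 0, 0]],
  [[0.02, -0.04, -0.64], [0, 0, 0]],
  [[-0.02, -0.04, -0.64], [0, 0, 0]],
  [[-0.02, -0.04, -0.64], [0, 0, 0]],
  [[-0.02, -0.04, -0.64], [0, 0, 0]],
])

```text
clock: 31.12
tool_pos: [0.4967, -0.0661, 0.2573]
eef_rot: [0.746, 0.666, -0.001, -0.001]
contact_force: [0.0, -0.3, 0.0]
opening: 1.0
finger_force: 0.0
```

```bash
python3 - <<'E'
from plant import *
from h import *
s=get_state();print(s["tool_pos"],s["contact_force"],s["clock"])
d=snapshot("wrist");im=d["img"];cv2.imwrite("pics/w10.png",im);T=T_wrist(s,d)
# compare cover outline with the first (seated) picture, w2, taken at about the same pose
a=cv2.imread("pics/w2.png");g1=cv2.cvtColor(im,6);g0=cv2.cvtColor(a,6)
t=g0[50:240,185:335];best=cv2.minMaxLoc(cv2.matchTemplate(g1[30:260,165:355],t,cv2.TM_CCOEFF_NORMED))
print("match",best[1],np.array(best[3])-20)
T0=np.eye(4);T0[:3,:3]=R.from_quat([.751955,.659214,-.00092,.000115]).as_matrix();T0[:3,3]=[.49802,-.06938,.2585];T0=T0@np.array(d["T_tool_cam"])
# pixel of each original cover feature predicted now if it is seated alike; local template match at each
for px,z in(((302,74),.07),((224,240),.07),((194,65),.063),((325,63),.063),((317,246),.063),((205,246),.063),((260,108),.063)):
    e=proj(d,T,ray(d,T0,px,z));x,y=np.round(e).astype(int)
    tt=g0[px[1]-10:px[1]+11,px[0]-10:px[0]+11];m=cv2.minMaxLoc(cv2.matchTemplate(g1[y-18:y+19,x-18:x+19],tt,cv2.TM_CCOEFF_NORMED))
    print(px,"pred",e.round(1),"found",[x-8+m[3][0],y-8+m[3][1]],round(m[1],2))
E
```

```text
[ 0.4967118  -0.06610564  0.2572613 ] [ 0.04670026 -0.29086406  0.04462114] 31.125
match 0.7917110919952393 [1 3]
(302, 74) pred [305.5  78.3] found [np.int64(305), np.int64(78)] 0.89
(224, 240) pred [224.3 242.6] found [np.int64(224), np.int64(242)] 0.94
(194, 65) pred [197.6  67.3] found [np.int64(197), np.int64(67)] 0.97
(325, 63) pred [328.7  67.7] found [np.int64(328), np.int64(67)] 0.99
(317, 246) pred [317.2 250. ] found [np.int64(317), np.int64(250)] 0.99
(205, 246) pred [205.1 248.2] found [np.int64(205), np.int64(248)] 0.95
(260, 108) pred [262.8 111.4] found [np.int64(262), np.int64(108)] 0.91
```

The corners and pins all match the originally seated picture to within a pixel. I'll check the bystanders in the scene view before handing in.

```bash
python3 - <<'E'
from plant import *
from h import *
im=cv2.cvtColor(snapshot("scene")["img"],6);a=cv2.cvtColor(cv2.imread("pics/scene0.png"),6)
for n,x,y in(("loupe",162,271),("cards",206,198),("camera",337,160)):
    m=cv2.minMaxLoc(cv2.matchTemplate(im[y-25:y+26,x-25:x+26],a[y-17:y+18,x-17:x+18],cv2.TM_CCOEFF_NORMED));print(n,np.array(m[3])-8,round(m[1],2))
print(finish_job())
E
```

```text
loupe [0 0] 1.0
cards [0 0] 1.0
camera [0 0] 1.0
the job is handed in; nothing more can be done
None
```

The spare cartridge is fully down in the right-hand bay and the cover is back on its pins at its original height and position; the fitted cartridge, camera, loupe and cards are undisturbed, and I handed the job in at about 31 s.

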